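Seat the four-tined cultivator head in its welding jig

TASK

Two cultivator heads stand on the bench. Pick up the one with four tines and lower it, tines down, into the jig with four pockets so that every tine goes into its own pocket and the crossbar lies fully down on the jig's partitions; keep hold of it until the tines are well down in the pockets, then let go. Leave the three-tined head standing where it is.

Things in the scene. Friction and masses are not known exactly. Their poses are not given: they have to be found in the camera images.
- fork4_mid (a point): Four-tined head, loose bare steel, 0.6 kg, standing on its tine tips, 106 tall. Crossbar 130 (x) x 26 x 6 mm; below it 4 flat tines at x = -54, -18, 18, 54, each 6 (x) x 40 (y) x 50 long, ends seen 7 past it; on top an upright square socket 25 x 25 x 50 to grip. Point: middle of the crossbar, 53 above tine tips, 3 above bar underside; socket from 3 to 53 above it. z up. Same either way round.
- jig4: Four-pocket jig: grey steel box 156 (x) x 72 (y) x 64 mm tall, fixed, open on top. Pockets in a row along x, centred at x = -54.75, -18.25, 18.25, 54.75, each 30.5 (x) x 60 (y) x 58 deep, with 6 mm partitions as high as the rim. Origin: centre of its underside, on the bench; z up. Seated, the crossbar's underside is 64 above the origin, tine tips 8 above the pocket floors.
- fork3_mid (a point): The other cultivator head, to be left alone: loose, same steel, crossbar and socket, but with only three tines, at x = -50, 0 and 50 mm. The point is the middle of its crossbar, 53 mm above the bench; x along the crossbar.
- jig3: The other jig, not to be used: same outside size, colour and fixing, but with three pockets of 44 mm. Origin at the centre of its underside, x along its row of pockets.
Mind the look-alikes: they are no part of the job. What is shaped like the part that bears fork4_mid but blue or brown is not meant.

How it is judged:
By the outcome, as a careful person would: the job done as asked, in the order asked, and still so for the second after the job is handed in, with the robot touching nothing.
It also fails if it takes over 38 s, if anything falls off the work surface, if the arm or the gripper's body presses on something with over 40 N, if the wrist force passes 120 N, or if a joint passes its speed limit or range.

ROBOT

A 7-joint arm with a two-finger parallel gripper is mounted at the origin on the work surface. World frame = base frame: x ahead of the robot, y to its left, z up, the work surface at z = 0. Lengths are in m, angles in rad, forces in N, time in s.
With the tool pointing down it reaches from about 0.4 to 0.85 m from the base axis. Payload 10.4 kg.
Tool frame: the origin (TCP) lies on the centre line of the jaws, within the pads' length; the fingertips stand r.finger_overhang ahead of it and the grasp point (between the pads) lies 5 mm behind it (r.finger_overhang is the distance from the TCP to the fingertips, in m); z points along the fingers, y is the line along which they close (so a half turn about z gives the same grasp; the last joint's range is limited). The gripper opens to 87 mm and grips with 3 to 60 N. Pads are 19 mm wide; open, the fingers measure 117 mm over their backs; the gripper's body (75 mm by 190 mm) begins 51 mm behind the grasp point.
Start: joints at [-1.247, 0.332, -0.065, 1.46, 0.022, 1.35, -0.088], TCP at [0.212, 0.588, 0.237] pointing down, gripper open.
Joint ranges: [-2.6, 2.6], [-0.5, 2.12], [-1.47, 1.34], [0.16, 2.42], [-1.27, 4.41], [0.06, 2.06], [-2.6, 2.6]. Speed limits (rad/s): [2.22, 2.22, 2.79, 2.79, 3.14, 3.14, 3.14].

INTERFACE

Orientations are given as a unit quaternion [x, y, z, w].
In Python, from bench import read_state, viewer, r gives the robot as it stands.
- The arm moves only by the tool carry_out, never from a script. Its argument "moves" is a list of rows, each a list of 6 numbers: the shift along the tool's x, y, z in units of 40 mm (1.0 is 40 mm), then the turn, a rotation vector about the tool's x, y, z in units of 8 degrees (1.0 is 8 degrees). A call has 1 to 20 rows; each row shifts and turns the commanded pose from where the row before left it, along the tool's axes as they then stand; what a row does not reach is not made up. A row lasts 1/8 s, in which the tool goes at most 62.5 mm and 10.7 degrees, less where a joint would pass 70% of its speed; a pose out of reach is approached as far as the arm can. A call is refused whole if a number of a shift passes 1 or a number of a turn 1, either way. A call with a gripper value outside its range is refused whole. "fingers" is the finger opening in mm, from 0 to 87, set as the call begins (left out, the last holds). The fingers move at their own pace and stop on an object; "force" is the grip in N (left out, the last holds). Time passes only in rows, so rows that do not move let the fingers close. It gives the time, the measured TCP pose, the force, the opening and the grip force at its end, in the units of the state.
- read_state(): the state, without advancing time (a new reading comes with each control period).
- viewer.camera(name): name is "side" or "top"; returns a dict with "pixels" (400x640x3 uint8, red, green, blue), "range_z" (400x640 float32, m along the optical axis (not along the pixel's ray), 0 where there is no reading), "fx", "fy", "cx", "cy" (pixels), "k1" (the pictures are not rectified: a ray, as slopes to the right and down, at radius r is drawn at 1 + k1 r^2 times it, then the intrinsics apply), "xyz" and "orientation" of the camera in the world. Camera axes: x right, y down, z forward; pixel columns grow to the right and rows downward; lengths in m; the calibration is good to about 2 mm. A picture is of the moment at which its call begins.
- r.close_job(): hands the job in; it is judged then, once.
The state is a dict: "time": time; "joint_positions": joint angles; "joint_vel": joint speeds; "joint_torque": joint torques, N m; "ee_pos": TCP position; "eef_rot": TCP orientation; "ft_force": force on the tool from outside, world axes, zero at the start; "torque": the same for the moment, N m; "width": finger opening in m; "grip_force": force on a finger pad.
Only numpy, scipy, OpenCV 4.12 (cv2) and the standard library are available. Lean on these libraries where they do the work, as an engineer would, in place of code of your own. Each camera call takes 0.05 s, during which the arm holds its last target. There are 200 camera calls.

## Working session

There is one attempt and no reset: what is moved stays moved. The work goes in short steps, Python scripts to look and compute and a tool call to move; the robot and the scene stay as the last step left them, time stands still between calls to the robot, and variables do not carry over. Pictures are saved under pics/ and viewed, at most 10 in all, crops included, and the job is handed in when it is done.

Besides the shell and the picture viewer there is one more tool, called after ">>>" as name([rows], argument=value, ...), one row to a line, values as JSON. carry_out: Moves the arm, as the interface text tells. Its arguments: {"type":"object","properties":{"moves":{"type":"array","items":{"type":"array","items":{"type":"number"}}},"fingers":{"type":"number"},"force":{"type":"number"}},"required":["moves"]}

```bash
mkdir -p pics; cat > h.py <<'E'
import numpy as np, cv2
from scipy.spatial.transform import Rotation as R
from bench import read_state, viewer, r
def cam(n):
    c=viewer.camera(n); np.savez('/tmp/%s.npz'%n,**{k:np.array(v) for k,v in c.items()}); return c
def cloud(c):
    h,w=c['range_z'].shape
    u,v=np.meshgrid(np.arange(w),np.arange(h))
    K=np.array([[c['fx'],0,c['cx']],[0,c['fy'],c['cy']],[0,0,1.]])
    p=cv2.undistortPoints(np.stack([u,v],-1).reshape(-1,1,2).astype(float),K,np.array([float(c['k1']),0,0,0])).reshape(h,w,2)
    z=c['range_z'][...,None]
    P=np.concatenate([p*z,z],-1)
    return P@R.from_quat(c['orientation']).as_matrix().T+np.array(c['xyz'])
E
python3 - <<'E'
from h import *
for n in('side','top'):
    c=cam(n); cv2.imwrite('pics/%s0.png'%n,c['pixels'][...,::-1]); print(n,c['xyz'],c['orientation'],c['fx'],c['k1'])
print(read_state(), r.finger_overhang)
E
```

```text
side [ 0.0250384  -0.91358476  0.87021898] [ 0.86956801 -0.18120852  0.08771885 -0.45091057] 466.7566657653487 -0.1105821147840119
top [0.37012334 0.16317384 1.56911267] [ 0.71525636 -0.69815177  0.02001781 -0.02432536] 487.85855100161336 -0.09054080079187814
{'time': 0.1, 'joint_positions': array([-1.24658493,  0.3328352 , -0.06468958,  1.46083449,  0.0216282 ,
        1.34990054, -0.08851772]), 'joint_vel': array([-0.00082649, -0.00266875, -0.00189028, -0.00133222,  0.0004009 ,
       -0.00138821,  0.0010629 ]), 'joint_torque': array([ 1.32648005e-03, -6.24545360e+01,  2.47738149e-02, -3.90716422e+01,
       -6.14673877e-02,  3.66961502e-02,  8.13421138e-05]), 'ee_pos': array([0.21234612, 0.587482  , 0.23582781]), 'eef_rot': array([ 1.72539227e-01,  9.85002439e-01, -6.37163030e-04, -6.72472517e-05]), 'ft_force': array([ 0.28247438,  0.16939328, -0.42368191]), 'torque': array([ 0.00779044, -0.02442741,  0.01033748]), 'grip_force': 0.0, 'width': 0.0873010586910026} 0.014
```

View pics/top0.png

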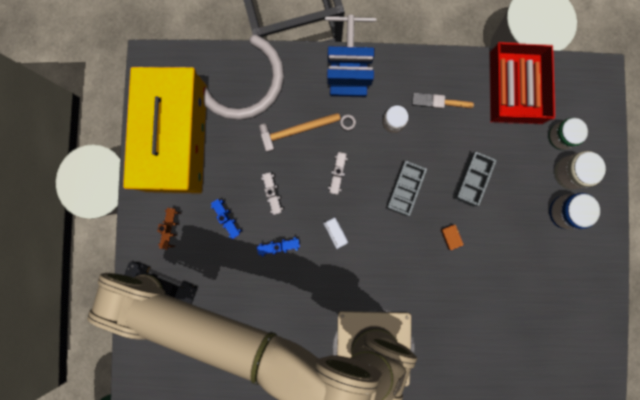

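View pics/side0.png

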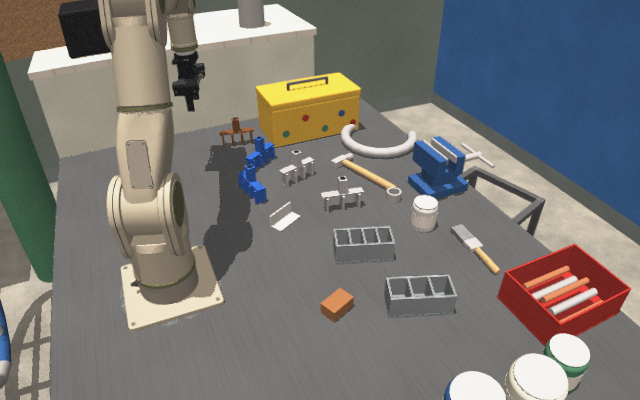

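Top view: bare-steel heads at (272,193) and (339,172); four-pocket jig at (407,188), three-pocket at (476,179). Next I'll zoom in to count tines and fit poses from the depth data.

```bash
python3 - <<'E'
from h import *
s=dict(np.load('/tmp/side.npz')); t=dict(np.load('/tmp/top.npz'))
a=cv2.resize(s['pixels'][140:220,270:380],None,fx=7,fy=7,interpolation=cv2.INTER_CUBIC)
cv2.imwrite('pics/crop.png',a[...,::-1])
for n,c in(('top',t),('side',s)):
    P=cloud(c); z=P[...,2]
    boxes={'top':{'A':(255,165,290,222),'B':(322,145,356,202),'j4':(380,150,432,222),'j3':(452,145,502,212)},
      'side':{'A':(275,143,318,190),'B':(318,172,368,214),'j4':(325,220,402,268),'j3':(378,268,462,320)}}[n]
    for k,(u0,v0,u1,v1) in boxes.items():
        Q=P[v0:v1,u0:u1].reshape(-1,3); px=c['pixels'][v0:v1,u0:u1].reshape(-1,3).astype(int)
        bands=[(.09,.12),(.045,.065)] if k in'AB' else [(.056,.072)]
        for lo,hi in bands:
            q=Q[(Q[:,2]>lo)&(Q[:,2]<hi)]
            if len(q)<4: print(n,k,lo,len(q));continue
            (cx,cy),(w,h),an=cv2.minAreaRect((q[:,:2]*1000).astype(np.float32))
            if w<h: w,h,an=h,w,an+90
            print(n,k,lo,len(q),'rect',np.round([cx,cy,w,h,an],1),'mean',np.round(q.mean(0)*1000,1))
E
```

```text
top A 0.09 75 rect [483.7 330.5  25.2  25.2  16. ] mean [483.5 329.6 104.2]
top A 0.045 305 rect [484.  330.3 129.3  36.9  17. ] mean [482.9 329.7  54.4]
top B 0.09 72 rect [552.3 128.5  25.7  24.9 170. ] mean [551.5 128.6 104.4]
top B 0.045 291 rect [552.4 128.7 129.7  38.7 170. ] mean [550.8 128.7  54.9]
top j4 0.056 418 rect [508.9 -89.2 153.8  73.8 160.2] mean [509.5 -89.8  63. ]
top j3 0.056 395 rect [ 544.3 -308.7  155.9   76.8  157.4] mean [ 544.9 -308.4   62.8]
side A 0.09 67 rect [482.2 332.1  29.5  27.4 120.4] mean [482.1 328.  102.1]
side A 0.045 215 rect [483.2 332.9 132.1  40.4  18.7] mean [480.6 327.9  55.2]
side B 0.09 81 rect [551.8 126.5  28.1  24.9  76.6] mean [550.4 124.4 101.8]
side B 0.045 265 rect [552.1 125.2 129.6  38.  169.4] mean [550.8 124.4  55.5]
side j4 0.056 597 rect [509.9 -88.3 154.4  79.2 159.7] mean [509.2 -91.2  62.2]
side j3 0.056 783 rect [ 546.6 -306.7  157.5   77.9  159.2] mean [ 544.6 -308.2   62.5]
```

View pics/crop.png

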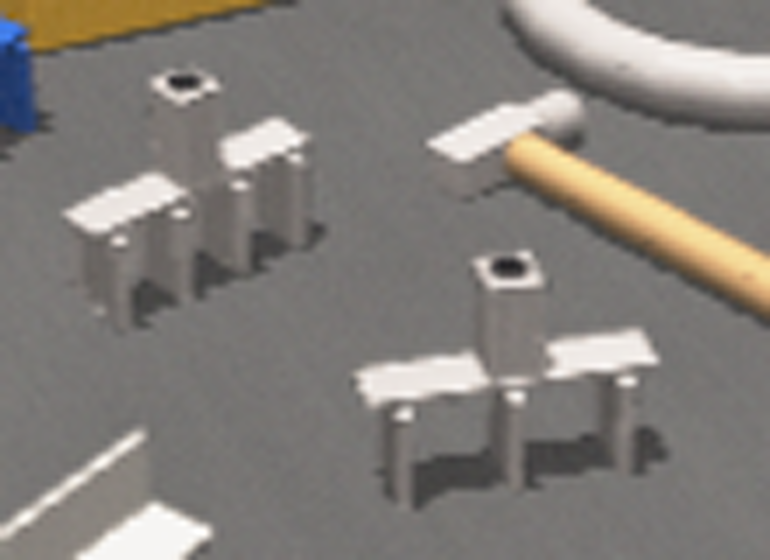

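Crop: the head at upper left (crop centre about (185,190)) has four tines (A, at x=484, y=330, yaw 17°). The other, at (510,390), has three. I'll go above A, closing along the crossbar.

>>> carry_out([
  [-0.714,-0.312,0,0,0,0],
  [-0.714,-0.312,0,0,0,0],
  [-0.714,-0.312,0,0,0,0],
  [-0.714,-0.312,0,0,0,0],
  [-0.714,-0.312,0,0,0,0],
  [-0.714,-0.312,0,0,0,0],
  [-0.714,-0.312,0,0,0,0],
  [-0.714,-0.312,0,0,0,0],
  [-0.714,-0.312,0,0,0,0],
  [-0.714,-0.312,0,0,0,0],
  [-0.714,-0.312,0,0,0,0],
  [-0.714,-0.312,0,0,0,0],
  [0,0,0,0,0,0.83],
  [0,0,0,0,0,0.83],
  [0,0,0,0,0,0.83],
  [0,0,0,0,0,0.83],
  [0,0,0,0,0,0.83],
  [0,0,0,0,0,0.83],
  [0,0,0,0,0,0.83],
  [0,0,0,0,0,0.83],
], fingers=87, force=40)

```text
time: 2.6
ee_pos: [0.4836, 0.3303, 0.2361]
eef_rot: [0.596, 0.803, -0.0, -0.0]
ft_force: [-0.5, -0.6, 0.8]
width: 0.087
grip_force: 0.0
```

```bash
cat > d.py <<'E'
from h import *; import sys
x,y,z,yaw=map(float,sys.argv[1:5])  # target TCP mm, tool-y yaw deg (mod 180)
s=read_state(); M=R.from_quat(s['eef_rot']).as_matrix()
p=s['ee_pos']*1000
a=np.degrees(np.arctan2(M[1,1],M[0,1])); d=(yaw-a+90)%180-90
T=np.array([[np.cos(np.radians(yaw)),np.sin(np.radians(yaw))],[-np.sin(np.radians(yaw)),np.cos(np.radians(yaw))]])
print('t',s['time'],'p',p.round(1),'yaw_y',a.round(1),'tilt',M[:,2].round(3),'q',s['joint_positions'].round(2))
print('shift units',(M.T@(np.array([x,y,z])-p)/40).round(3),'turn units about z',round(-d/8,3),'F',s['ft_force'].round(1),s['width'],s['grip_force'])
E
python3 d.py 484 330 80 17
```

```text
t 2.6 p [483.6 330.3 236.1] yaw_y 16.8 tilt [-0.001 -0.    -1.   ] q [-0.89  0.24  0.25  1.58 -0.06  1.32 -0.33]
shift units [-0.01   0.009  3.903] turn units about z -0.026 F [-0.5 -0.6  0.8] 0.08698134382727814 0.0
```

>>> carry_out([
  [0,0,0.7,0,0,0],
  [0,0,0.7,0,0,0],
  [0,0,0.7,0,0,0],
  [0,0,0.6,0,0,0],
  [0,0,0.5,0,0,0],
  [0,0,0.4,0,0,0],
  [0,0,0.2,0,0,0],
  [0,0,0.1,0,0,0],
  [0,0,0,0,0,0],
])

```text
time: 3.72
ee_pos: [0.484, 0.3306, 0.0808]
eef_rot: [0.595, 0.804, 0.0, 0.0]
ft_force: [0.3, -0.5, -0.8]
width: 0.0869
grip_force: 0.0
```

>>> carry_out([
  [0,0,0,0,0,0],
  [0,0,0,0,0,0],
  [0,0,0,0,0,0],
  [0,0,0,0,0,0],
  [0,0,0,0,0,0],
  [0,0,0,0,0,0],
  [0,0,0,0,0,0],
  [0,0,0,0,0,0],
], fingers=0, force=40)

```text
time: 4.72
ee_pos: [0.4839, 0.3305, 0.0805]
eef_rot: [0.595, 0.804, 0.0, -0.0]
ft_force: [0.1, -0.9, -0.2]
width: 0.0244
grip_force: 40.0
```

```bash
python3 d.py 484 330 236 17
```

```text
t 4.725 p [483.9 330.5  80.5] yaw_y 17.0 tilt [ 0.  0. -1.] q [-0.87  0.38  0.23  1.75 -0.1   1.02 -0.3 ]
shift units [-0.013 -0.    -3.887] turn units about z 0.001 F [ 0.1 -0.9 -0.2] 0.02437914638574887 39.999636858701706
```

>>> carry_out([
  [0,0,-0.2,0,0,0],
  [0,0,-0.4,0,0,0],
  [0,0,-0.6,0,0,0],
  [0,0,-0.7,0,0,0],
  [0,0,-0.7,0,0,0],
  [0,0,-0.6,0,0,0],
  [0,0,-0.4,0,0,0],
  [0,0,-0.3,0,0,0],
  [0,0,0,0,0,0],
])

```text
time: 5.85
ee_pos: [0.484, 0.3306, 0.2371]
eef_rot: [0.595, 0.804, 0.0, 0.0]
ft_force: [1.0, -0.0, -6.2]
width: 0.0247
grip_force: 40.0
```

>>> carry_out([
  [-0.3,-0.07,0,0,0,0],
  [-0.55,-0.13,0,0,0,0],
  [-0.57,-0.14,0,0,0,0],
  [-0.57,-0.14,0,0,0,0],
  [-0.57,-0.14,0,0,0,0],
  [-0.57,-0.14,0,0,0,0],
  [-0.57,-0.14,0,0,0,0],
  [-0.57,-0.14,0,0,0,0],
  [-0.57,-0.14,0,0,0,0],
  [-0.57,-0.14,0,0,0,0],
  [-0.57,-0.14,0,0,0,0],
  [-0.57,-0.14,0,0,0,0],
  [-0.57,-0.14,0,0,0,0],
  [-0.57,-0.14,0,0,0,0],
  [-0.57,-0.14,0,0,0,0],
  [-0.57,-0.14,0,0,0,0],
  [-0.57,-0.14,0,0,0,0],
  [-0.55,-0.13,0,0,0,0],
  [-0.3,-0.07,0,0,0,0],
  [0,0,0,0,0,0],
])

```text
time: 8.35
ee_pos: [0.5079, -0.0917, 0.2365]
eef_rot: [0.595, 0.803, 0.0, -0.0]
ft_force: [-0.3, 0.2, -5.5]
width: 0.0246
grip_force: 40.0
```

>>> carry_out([
  [0,0,0,0,0,0.3],
  [0,0,0,0,0,0.6],
  [0,0,0,0,0,0.7],
  [0,0,0,0,0,0.7],
  [0,0,0,0,0,0.7],
  [0,0,0,0,0,0.7],
  [0,0,0,0,0,0.6],
  [0,0,0,0,0,0.3],
  [0,0,0,0,0,0],
])

```text
time: 9.48
ee_pos: [0.5082, -0.0897, 0.2365]
eef_rot: [0.818, 0.576, 0.0, -0.0]
ft_force: [0.4, -0.3, -5.0]
width: 0.0246
grip_force: 40.0
```

```bash
python3 d.py 509 -89 236 -20; python3 - <<'E'
from h import *
t=cam('top'); s=cam('side')
P=cloud(s); hgt=P[...,2]
S=s['pixels'][120:290,290:450]
cv2.imwrite('pics/s1.png',cv2.resize(S,None,fx=3.5,fy=3.5,interpolation=cv2.INTER_CUBIC)[...,::-1])
# crossbar points held: height ~ 236-80.5+56 -> 0.21
for n,c in(('top',t),('side',s)):
    Q=cloud(c).reshape(-1,3); m=(np.abs(Q[:,2]-.2115)<.006)&(np.hypot(Q[:,0]-.509,Q[:,1]+.09)<.09)
    q=Q[m]; print(n,len(q), [np.round(v,1) for v in cv2.minAreaRect((q[:,:2]*1000).astype(np.float32))] if len(q)>4 else '')
E
```

```text
t 9.475 p [508.2 -89.7 236.5] yaw_y -19.7 tilt [-0.     0.001 -1.   ] q [-0.49  0.08  0.61  1.77 -0.05  1.3  -0.21]
shift units [0.024 0.013 0.012] turn units about z 0.04 F [ 0.4 -0.3 -5. ] 0.02455775715280337 39.999892227351665
top 3 
side 348 [array([508.5, -89.1]), array([ 36.7, 127.6]), np.float64(72.2)]
```

View pics/s1.png

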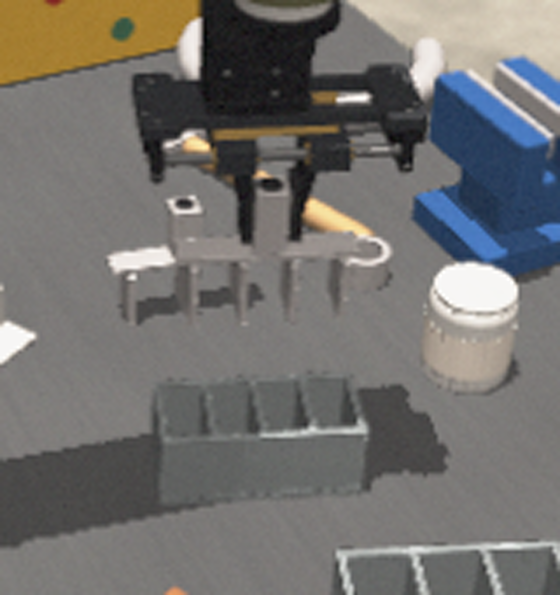

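The view shows the four-tined head level above the four-pocket jig, with tines at crop y≈320 and the jig rim at y≈385–440. The measured position agrees within 1 mm, so I'll lower it.

>>> carry_out([
  [0,0,0.3,0,0,0],
  [0,0,0.5,0,0,0],
  [0,0,0.5,0,0,0],
  [0,0,0.4,0,0,0],
  [0,0,0.3,0,0,0],
  [0,0,0.2,0,0,0],
  [0,0,0.2,0,0,0],
  [0,0,0.2,0,0,0],
  [0,0,0.1,0,0,0],
  [0,0,0,0,0,0],
])

```text
time: 10.82
ee_pos: [0.5081, -0.0908, 0.1284]
eef_rot: [0.818, 0.575, -0.0, -0.0]
ft_force: [-0.4, 0.1, -4.0]
width: 0.0251
grip_force: 40.0
```

```bash
python3 d.py 509 -89 94.5 -20
```

```text
t 10.825 p [508.1 -90.8 128.4] yaw_y -19.8 tilt [-0.  0. -1.] q [-0.46  0.2   0.61  1.91 -0.13  1.07 -0.14]
shift units [0.051 0.007 0.846] turn units about z 0.026 F [-0.4  0.1 -4. ] 0.02505799426660999 39.99956295825541
```

>>> carry_out([
  [0.03,0,0.15,0,0,0],
  [0,0,0.2,0,0,0],
  [0,0,0.2,0,0,0],
  [0,0,0.15,0,0,0],
  [0,0,0.08,0,0,0],
  [0,0,0.04,0,0,0],
  [0,0,0,0,0,0],
])

```text
time: 11.7
ee_pos: [0.5086, -0.0897, 0.0957]
eef_rot: [0.818, 0.575, 0.0, -0.0]
ft_force: [-0.2, -0.7, -5.1]
width: 0.0248
grip_force: 40.0
```

```bash
python3 d.py 509 -89 94.5 -20
```

```text
t 11.7 p [508.6 -89.7  95.7] yaw_y -19.8 tilt [ 0.  0. -1.] q [-0.44  0.25  0.6   1.94 -0.16  1.01 -0.12]
shift units [0.02  0.003 0.031] turn units about z 0.026 F [-0.2 -0.7 -5.1] 0.02476033694028837 39.99940289184451
```

>>> carry_out([
  [0,0,0.02,0,0,0],
  [0,0,0.01,0,0,0],
  [0,0,0,0,0,0],
])

```text
time: 12.08
ee_pos: [0.5086, -0.0897, 0.0946]
eef_rot: [0.818, 0.575, 0.0, -0.0]
ft_force: [-0.4, 0.6, -5.7]
width: 0.0245
grip_force: 40.0
```

>>> carry_out([
  [0,0,0,0,0,0],
  [0,0,0,0,0,0],
  [0,0,0,0,0,0],
  [0,0,0,0,0,0],
  [0,0,0,0,0,0],
  [0,0,0,0,0,0],
], fingers=75)

```text
time: 12.82
ee_pos: [0.5086, -0.0897, 0.0945]
eef_rot: [0.818, 0.575, 0.0, -0.0]
ft_force: [0.1, 0.5, 1.0]
width: 0.0725
grip_force: 0.0
```

>>> carry_out([
  [0,0,-0.2,0,0,0],
  [0,0,-0.4,0,0,0],
  [0,0,-0.6,0,0,0],
  [0,0,-0.7,0,0,0],
  [0,0,-0.7,0,0,0],
  [0,0,-0.6,0,0,0],
  [0,0,-0.3,0,0,0],
  [0,0,0,0,0,0],
])

```text
time: 13.82
ee_pos: [0.5089, -0.0898, 0.2353]
eef_rot: [0.818, 0.575, 0.001, 0.0]
ft_force: [0.6, -0.5, 1.1]
width: 0.0751
grip_force: 0.0
```

```bash
python3 d.py 509 -89 94.5 -20; python3 - <<'E'
from h import *
s=cam('side'); P=cloud(s)
cv2.imwrite('pics/s2.png',cv2.resize(s['pixels'][120:290,290:450],None,fx=3.5,fy=3.5,interpolation=cv2.INTER_CUBIC)[...,::-1])
Q=P.reshape(-1,3); m=np.hypot(Q[:,0]-.509,Q[:,1]+.09)<.1
a=np.radians(-20); d=(Q[:,0]-.509)*np.cos(a)+(Q[:,1]+.09)*np.sin(a); e=-(Q[:,0]-.509)*np.sin(a)+(Q[:,1]+.09)*np.cos(a)
for lo,hi in((-.06,-.02),(.02,.06)):
    k=(d>lo)&(d<hi)&(abs(e)<.01)&(Q[:,2]<.12)&(Q[:,2]>.03); print(k.sum(),np.median(Q[k,2]))
k=m&(Q[:,2]>.09)&(Q[:,2]<.14); print('socket top',np.percentile(Q[k,2],[50,95]))
E
```

```text
t 13.825 p [508.9 -89.8 235.3] yaw_y -19.8 tilt [ 0.002  0.    -1.   ] q [-0.49  0.09  0.62  1.78 -0.05  1.29 -0.21]
shift units [ 0.015 -0.009  3.521] turn units about z 0.026 F [ 0.6 -0.5  1.1] 0.07510422849672749 0.0
109 0.06903317495327099
110 0.06864724085245139
socket top [0.1137605  0.12184671]
```

View pics/s2.png

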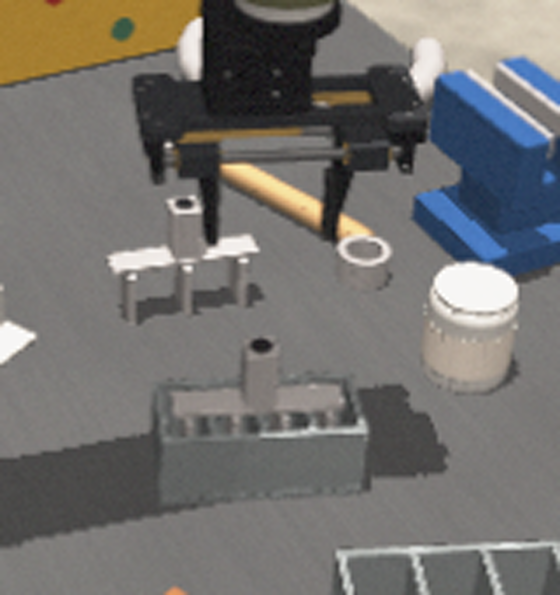

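The head is seated: the bar lies level at crop (260,400), its top measures about 70 mm high at both ends, and the three-tined head at (185,255) has not moved. Handing in.

```bash
python3 -c "
from bench import r; print(r.close_job())"
```

```text
the job is handed in; nothing more can be done
None
```

The four-tined head is fully seated in the four-pocket jig and released, the three-tined head is still standing where it was, and the job was handed in at about 14 s.

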